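# Find the fuller of two look-alike bottles by weight and present it to the tag reader

### The arm

A 7-joint arm with a two-finger parallel gripper is mounted at the origin on a cart in front of the work surface, level with it; the furniture and walls round the work are solid. World frame = base frame: x ahead of the robot, y to its left, z up, the work surface at z = 0. Lengths are in m, angles in rad, forces in N, time in s.
With the tool pointing down it reaches from about 0.35 to 0.9 m from the base axis. Payload 8.1 kg.
Tool frame: the origin (TCP) lies midway between the tips of the shut fingers; the grasp point (between the pads) lies 19 mm behind it; z points along the fingers, y is the direction in which the jaws open and shut (so a half turn about z gives the same grasp; the last joint's range is limited). The gripper opens to 92 mm and grips with 3 to 60 N. Pads are 19 mm wide; open, the fingers measure 130 mm over their backs; the gripper's body (75 mm by 190 mm) begins 47 mm behind the grasp point.
Start: joints at [-1.217, 0.434, 0.025, 1.573, -0.012, 1.134, -0.075], TCP at [0.276, 0.561, 0.227] pointing down, gripper open.
Joint ranges: [-2.62, 2.62], [-0.44, 2.09], [-1.27, 1.32], [0.08, 2.57], [-1.32, 4.46], [0.12, 2], [-2.74, 2.74]. Speed limits (rad/s): [2.22, 2.22, 3.01, 3.01, 3.14, 3.14, 3.14].

### API

Orientations are given as a rotation vector (axis times angle).
In Python, from cell import monitor, get_image, get_calibration, workorder, look_for, masks_of gives the robot as it stands.
- The arm moves only by the shell command python3 -m crank 'ROWS' [FORCE]. ROWS is JSON, a list of rows, each a list of 3 entries, a list of its own where there are three numbers: the shift along the tool's x, y, z in cm, then the turn about the tool's z in degrees, then the closure in counts, from 0 (fully open) to 255 (shut). A call has 1 to 5 rows; each row shifts and turns the commanded pose from where the row before left it, along the tool's axes as they then stand; what a row does not reach is not made up. A row lasts 1/10 s, in which the tool goes at most 50 mm and 8.59 degrees, less where a joint would pass 70% of its speed; a pose out of reach is approached as far as the arm can. A call with a gripper value outside its range is refused whole. The fingers move at their own pace and stop on an object; FORCE is the grip in N (left out, the last holds). Time passes only in rows, so rows that do not move let the fingers close. It gives the time, the measured TCP pose, the force and the opening at its end, in the units of the state.
- monitor.observe(): the state, without advancing time (a new reading comes with each control period).
- get_image(name): name is "scene" or "top" or "wrist"; returns (picture, depth): 480x640x3 uint8, red, green, blue; 480x640 float32, m along the optical axis (not along the pixel's ray), 0 where there is no reading.
- get_calibration(name): a dict with "fx", "fy", "cx", "cy" (pixels), "R" (3x3) and "t" (3): a world point X has camera coordinates R X + t. Camera axes: x right, y down, z forward; pixel columns grow to the right and rows downward; lengths in m; the calibration is good to about 2 mm. A picture is of the moment at which its call begins: read the wrist's pose just before it. get_calibration takes no time and is no camera call; for the wrist camera it gives the pose at the moment of the call.
- workorder.sign_off(): hands the job in, once; it reports no verdict.
Trained networks look in the newest picture that a camera, given by its name, has taken for a name from the list of things; names that differ only in an ending like _2 or _b are one class to them, and where a whole thing is asked for, a point or a joint stands for the part that bears it (a point fixed in the world has none). Each returns a list of dicts, best first, with "score" (0 to 1); they miss things now and then, are a little off and sometimes report something else, mostly with a low value. They report only what shows in the picture. A call takes as long as a camera call. They do not tell look-alikes from the thing itself.
- look_for(label, camera): "location" ([x, y, z] in m, in world coordinates, good to about 4 mm: the middle of the surface that is visible of it).
- masks_of(label, camera): "region" (480x640 bool, what is visible of it).
The state is a dict: "clock": time; "joints": joint angles; "dq": joint speeds; "joint_efforts": joint torques, N m; "position": TCP position; "ee_rot": TCP orientation; "force": force on the tool from outside, world axes, zero at the start; "ft_torque": the same for the moment, N m; "width": opening from 0.0 (shut) to 1.0 (fully open).
Only numpy, scipy, OpenCV 4.12 (cv2) and the standard library are available. Lean on these libraries where they do the work, as an engineer would, in place of code of your own. Each camera call takes 0.05 s, during which the arm holds its last target.

### The job

Two closed white bottles with black caps look exactly alike, but one is heavier: lift each in turn a good 5 cm clear of its low round stand to feel its weight, and stand the lighter one back on its own stand. Then present the heavier bottle to the tag reader, the round dark pad lying flat on the worktop: finish while still holding the bottle still and upright over the middle of the pad, its foot 3 to 9 cm above the pad's face, touching nothing but the gripper. Keep both bottles upright throughout and leave everything else on the worktop where it is.

Things in the scene. Friction and masses are not known exactly. Their poses are not given: they have to be found in the camera images.
- bottle_1: white opaque plastic bottle with a faceted black cap, closed, upright; the two bottles look exactly alike. Round body 58 mm in diameter from the foot to about 95 mm up, then a shoulder; cap 40 to 48 mm wide from 104 to 125 mm; whole height 125 mm. Origin at the centre of the foot, z up along the bottle. Weight 0.1 to 0.5 kg with its content; the two differ by more than 0.12 kg, and which is the heavier changes from start to start. It starts on stand_1
- stand_1: low round grey stand of bottle_1, fixed: 92 mm outer diameter, flat seat 6 mm above the worktop (the bottle's foot rests there) inside a rim 12 mm high whose inner diameter is about 73 mm. Origin at the centre of its underside, on the worktop
- bottle_2: white opaque plastic bottle with a faceted black cap, closed, upright; the two bottles look exactly alike. Round body 58 mm in diameter from the foot to about 95 mm up, then a shoulder; cap 40 to 48 mm wide from 104 to 125 mm; whole height 125 mm. Origin at the centre of the foot, z up along the bottle. Weight 0.1 to 0.5 kg with its content; the two differ by more than 0.12 kg, and which is the heavier changes from start to start. It starts on stand_2
- stand_2: low round grey stand of bottle_2, fixed: 92 mm outer diameter, flat seat 6 mm above the worktop (the bottle's foot rests there) inside a rim 12 mm high whose inner diameter is about 73 mm. Origin at the centre of its underside, on the worktop
- pad: round dark tag-reader pad with a thin grey ring and grey centre dot, fixed, 116 mm diameter, top face 18 mm above the worktop. Origin at the centre of its underside, on the worktop
- bottle_100: bystander: glass reagent bottle with a red cap, 56 mm diameter, 109 mm tall; origin at the centre of its underside
- film_box: bystander: carton 120 x 60 x 58 mm (x, y, z); origin at the centre of its underside
- petri_dish: bystander: flat petri dish with lid, 61 mm diameter, 15 mm high; origin at the centre of its underside
- marker: bystander: marker pen lying, 131 x 26 x 15 mm (x, y, z); origin at the centre of its underside
- small_vial: bystander: small empty vial lying, 58 x 53 x 22 mm; origin at the centre of its underside
Things that resemble listed ones, but are neither listed nor needed, are in the scene too. Of the things that look like the pad, the larger one is meant. What is shaped like the bottle_2 but turquoise is not meant.

How it is judged:
On the way, in this order (a step that is already met when the one before it is completed fails the run):
1. the lighter bottle is lifted clear of its stand (more than 3 cm) while the heavier stands on its own (((z of bottle_1 in the frame of stand_1 above 0.036 m and contact force between bottle_1 and the fingers above 0.5 N and horizontal distance between bottle_2 and stand_2 below 0.012 m and z of bottle_2 in the frame of stand_2 below 0.012 m and angle between bottle_2's own z axis and vertical below 0.1 rad and contact force between bottle_2 and the arm below 0.05 N and contact force between bottle_2 and the fingers below 0.05 N and contact force between bottle_2 and stand_2 above 0.5 N and contact force between bottle_2 and stand_2 above 2.3 N) or (z of bottle_2 in the frame of stand_2 above 0.036 m and contact force between bottle_2 and the fingers above 0.5 N and horizontal distance between bottle_1 and stand_1 below 0.012 m and z of bottle_1 in the frame of stand_1 below 0.012 m and angle between bottle_1's own z axis and vertical below 0.1 rad and contact force between bottle_1 and the arm below 0.05 N and contact force between bottle_1 and the fingers below 0.05 N and contact force between bottle_1 and stand_1 above 0.5 N and contact force between bottle_1 and stand_1 above 2.3 N))), for 0.2 s.
2. both bottles stand on their own stands, released (horizontal distance between bottle_1 and stand_1 below 0.012 m and z of bottle_1 in the frame of stand_1 below 0.012 m and angle between each of bottle_1, bottle_2's own z axis and vertical below 0.1 rad and contact force between each of bottle_1, bottle_2 and the arm below 0.05 N and contact force between each of bottle_1, bottle_2 and the fingers below 0.05 N and contact force between bottle_1 and stand_1 above 0.5 N and horizontal distance between bottle_2 and stand_2 below 0.012 m and z of bottle_2 in the frame of stand_2 below 0.012 m and contact force between bottle_2 and stand_2 above 0.5 N), for 0.1 s.
At the end, for the whole second after the job is handed in: The lighter bottle stands released on its own stand (within 12 mm of its centre); the heavier is held still in the fingers within 35 mm of the pad's centre, upright within 11 degrees, its foot 22 to 102 mm above the pad's face, touching nothing else (((horizontal distance between bottle_2 and stand_2 below 0.012 m and z of bottle_2 in the frame of stand_2 below 0.012 m and angle between bottle_2's own z axis and vertical below 0.1 rad and contact force between bottle_2 and the arm below 0.05 N and contact force between bottle_2 and the fingers below 0.05 N and contact force between bottle_2 and stand_2 between 0.5 and 2.3 N and horizontal distance between bottle_1 and pad below 0.035 m and z of bottle_1 in the frame of pad between 0.04 and 0.12 m and angle between bottle_1's own z axis and vertical below 0.2 rad and linear speed of bottle_1 below 0.03 m/s and contact force between bottle_1 and the fingers above 1 N and contact force between bottle_1 and pad below 0.05 N and contact force between bottle_1 and bottle_2 below 0.05 N and contact force between bottle_1 and stand_1 below 0.05 N and contact force between bottle_1 and stand_2 below 0.05 N and contact force between bottle_1 and bottle_100 below 0.05 N and contact force between bottle_1 and film_box below 0.05 N and contact force between bottle_1 and petri_dish below 0.05 N and contact force between bottle_1 and marker below 0.05 N and contact force between bottle_1 and small_vial below 0.05 N) or (horizontal distance between bottle_1 and stand_1 below 0.012 m and z of bottle_1 in the frame of stand_1 below 0.012 m and angle between bottle_1's own z axis and vertical below 0.1 rad and contact force between bottle_1 and the arm below 0.05 N and contact force between bottle_1 and the fingers below 0.05 N and contact force between bottle_1 and stand_1 between 0.5 and 2.3 N and horizontal distance between bottle_2 and pad below 0.035 m and z of bottle_2 in the frame of pad between 0.04 and 0.12 m and angle between bottle_2's own z axis and vertical below 0.2 rad and linear speed of bottle_2 below 0.03 m/s and contact force between bottle_2 and the fingers above 1 N and contact force between bottle_2 and pad below 0.05 N and contact force between bottle_2 and bottle_1 below 0.05 N and contact force between bottle_2 and stand_1 below 0.05 N and contact force between bottle_2 and stand_2 below 0.05 N and contact force between bottle_2 and bottle_100 below 0.05 N and contact force between bottle_2 and film_box below 0.05 N and contact force between bottle_2 and petri_dish below 0.05 N and contact force between bottle_2 and marker below 0.05 N and contact force between bottle_2 and small_vial below 0.05 N))); the arm keeps its last pose, push and grip.
It fails at once if any other object on the worktop is pushed away by more than 3 cm (distance of any of bottle_100, film_box, petri_dish, marker, small_vial from where it was at the start of the episode above 0.03 m).
It fails at once if a bottle is tipped by more than 35 degrees (angle between any of bottle_1, bottle_2's own z axis and vertical above 0.61 rad).
It also fails if it takes over 72 s, if anything falls off the work surface, if the arm or the gripper's body presses on something with over 40 N, if the wrist force passes 120 N, or if a joint passes its speed limit or range.

## Working session

There is one attempt and no reset: what is moved stays moved. The work goes in short steps, Python scripts to look and compute and a shell command to move; the robot and the scene stay as the last step left them, time stands still between calls to the robot, and variables do not carry over. Pictures are saved under pics/ and viewed, and the job is handed in when it is done.

```bash
mkdir -p pics; ls; python3 - <<'E'
from cell import monitor,get_image,get_calibration,look_for
import cv2
print(monitor.observe())
for c in ["scene","top"]:
    im,d=get_image(c); cv2.imwrite(f"pics/{c}0.png",im[...,::-1])
    for l in ["bottle_1","stand_1","pad","bottle_100","film_box"]:
        print(c,l,[(round(r["score"],2),[round(float(x),3) for x in r["location"]]) for r in look_for(l,c)])
E
```

```text
pics
{'clock': 0.0, 'joints': array([-1.21653903,  0.43519876,  0.02511166,  1.57427304, -0.01152622,
        1.13414616, -0.07512987]), 'dq': array([-8.59982043e-06,  1.50295493e-04,  2.42395059e-04,  2.59097709e-03,
       -3.25173884e-04,  3.37068637e-04,  4.12586110e-04]), 'joint_efforts': array([-2.06246534e-01, -6.68247557e+01,  8.23674705e-01, -3.17204583e+01,
       -1.22337956e-01, -1.00403926e-01,  1.32754652e-02]), 'position': array([0.27557399, 0.56023548, 0.22589374]), 'ee_rot': array([-7.11673411e-01, -3.05977893e+00,  2.95205881e-03]), 'force': array([-0.54300606,  1.04386588,  0.24771886]), 'ft_torque': array([-0.01176907,  0.00376818, -0.03805327]), 'width': 1.0012757143752409}
scene bottle_1 [(0.9, [0.49, -0.252, 0.093]), (0.89, [0.622, -0.282, 0.069]), (0.62, [0.499, 0.217, 0.089]), (0.59, [0.47, -0.153, 0.089])]
scene stand_1 [(0.72, [0.493, 0.207, 0.013]), (0.65, [0.486, -0.252, 0.005])]
scene pad [(0.95, [0.606, -0.0, 0.018]), (0.57, [0.747, 0.011, 0.01]), (0.57, [0.489, -0.254, 0.007])]
scene bottle_100 [(0.9, [0.49, -0.252, 0.093]), (0.89, [0.622, -0.282, 0.069]), (0.62, [0.499, 0.217, 0.089]), (0.59, [0.47, -0.153, 0.089])]
scene film_box [(0.98, [0.651, -0.184, 0.06])]
top bottle_1 [(0.84, [0.507, 0.218, 0.121]), (0.84, [0.634, -0.267, 0.093]), (0.6, [0.482, -0.131, 0.112])]
top stand_1 [(0.87, [0.498, -0.226, 0.007]), (0.65, [0.504, 0.217, 0.009])]
top pad [(0.85, [0.611, 0.015, 0.019]), (0.84, [0.744, 0.014, 0.016])]
top bottle_100 [(0.84, [0.507, 0.218, 0.121]), (0.84, [0.634, -0.267, 0.093]), (0.6, [0.482, -0.131, 0.112])]
top film_box [(0.74, [0.667, -0.174, 0.058])]
```

View pics/scene0.png

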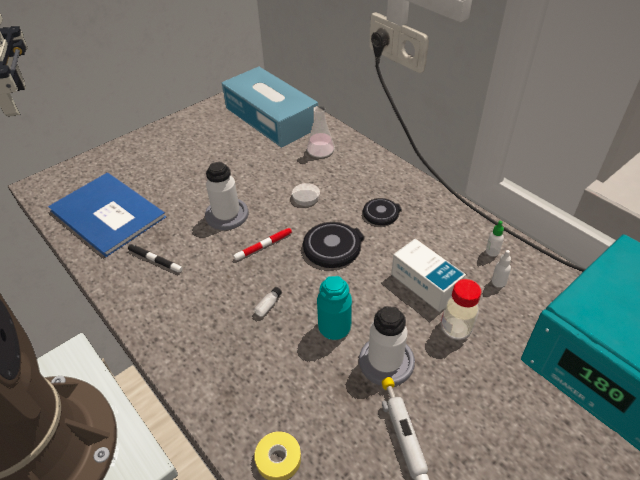

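View pics/top0.png

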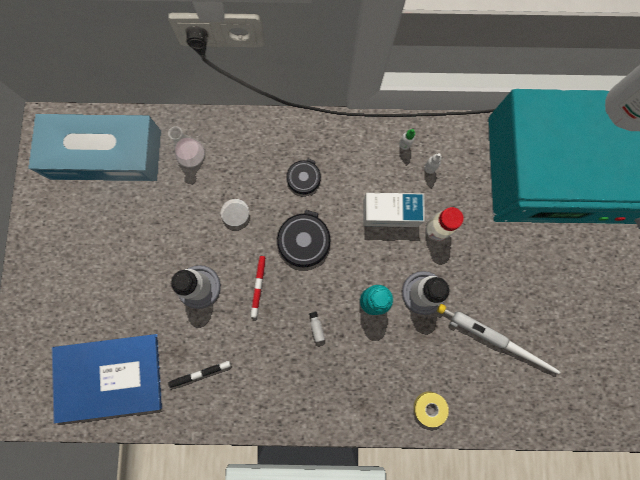

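The look-alikes, by scene pixel:
- **Bottles:** white ones at (222,195) and (387,345), both on grey stands, are the two meant. The turquoise one (335,308) and the red-capped one (460,310) are not.
- **Pads:** the large one (333,244) is meant, not the small one (381,211).

Next I'll refine the poses from depth.

```bash
cat > h.py <<'E'
import numpy as np,cv2
from cell import *
from scipy.optimize import least_squares
from scipy.spatial.transform import Rotation as Ro
def cloud(c):
    im,d=get_image(c);k=get_calibration(c)
    v,u=np.mgrid[:480,:640]
    P=np.stack([(u-k["cx"])/k["fx"]*d,(v-k["cy"])/k["fy"]*d,d],-1)
    W=(P-np.array(k["t"]))@np.array(k["R"])
    return im,W,d>0
def fit(P,r):
    f=lambda q:np.hypot(P[:,0]-q[0],P[:,1]-q[1])-r
    s=least_squares(f,P[:,:2].mean(0),loss='soft_l1',f_scale=.002)
    return s.x,np.abs(f(s.x)).mean(),len(P)
E
python3 - <<'E'
from h import *
S={c:cloud(c) for c in ["scene","top"]}
for c,(im,W,ok) in S.items():
  hsv=cv2.cvtColor(im,cv2.COLOR_RGB2HSV)
  for n,g in dict(L=(.5,.217),R=(.49,-.24)).items():
    D=np.hypot(W[...,0]-g[0],W[...,1]-g[1])
    z=W[...,2]
    m=ok&(D<.06)&(z>.025)&(z<.095)&(hsv[...,1]<60)
    print(c,n,'body',fit(W[m],.029))
    m=ok&(D<.06)&(z>.121)&(z<.14); print('   captop',W[m].mean(0),m.sum())
    m=ok&(D<.075)&(z>.008)&(z<.016); print('   rim',fit(W[m],.0415),W[m].min(0),W[m].max(0))
  m=ok&(np.hypot(W[...,0]-.608,W[...,1]-.01)<.085)&(abs(W[...,2]-.018)<.005)
  a=W[m]; q=cv2.minEnclosingCircle(a[:,:2].astype(np.float32)); print(c,'pad',a.mean(0),np.median(a,0),q)
  for n,g in dict(turq=(.475,-.145)).items():
    D=np.hypot(W[...,0]-g[0],W[...,1]-g[1]); m=ok&(D<.06)&(z>.02)&(z<.14)&(hsv[...,1]>100)
    print(n,fit(W[m],.029),W[m].max(0))
print(Ro.from_rotvec(monitor.observe()["ee_rot"]).as_matrix().round(3))
im=S["scene"][0]
cv2.imwrite("pics/crop.png",cv2.resize(np.hstack([im[140:260,160:300],im[290:410,320:460]]),None,fx=2.8,fy=2.8)[...,::-1])
E
```

```text
scene L body (array([0.51004434, 0.23582774]), np.float64(0.001059972028473735), 777)
   captop [0.50723502 0.2289909  0.12881466] 260
   rim (array([0.5098041 , 0.23396038]), np.float64(0.004804137244615226), 406) [0.46429026 0.18542774 0.00800661] [0.55362597 0.27427261 0.0159415 ]
scene R body (array([ 0.50457108, -0.23887298]), np.float64(0.0007204748443077859), 973)
   captop [ 0.50054077 -0.24222899  0.12878891] 518
   rim (array([ 0.50444571, -0.24164466]), np.float64(0.004123094207424266), 616) [ 0.43957182 -0.29882947  0.00800629] [ 0.54894795 -0.19734977  0.01598874]
scene pad [0.60955099 0.00941144 0.01903858] [0.60866126 0.00810429 0.01925856] ((0.615526556968689, 0.010658483020961285), 0.06200127303600311)
turq (array([ 0.48758417, -0.13246808]), np.float64(0.005382928267137466), 1755) [ 0.51131755 -0.10863018  0.12832647]
top L body (array([0.50815476, 0.23446606]), np.float64(0.0010494413597352489), 342)
   captop [0.50769402 0.2320287  0.1278884 ] 345
   rim (array([0.50816541, 0.23287427]), np.float64(0.002267276522953472), 331) [0.46243047 0.1868352  0.00801314] [0.55279356 0.26984618 0.01522921]
top R body (array([ 0.50228427, -0.24149005]), np.float64(0.0009579291429059157), 323)
   captop [ 0.50153379 -0.23934647  0.12853617] 352
   rim (array([ 0.50269035, -0.24378669]), np.float64(0.003768137776369427), 374) [ 0.44033172 -0.30723967  0.00801442] [ 0.54799984 -0.19784418  0.01597446]
top pad [0.60995203 0.01210036 0.017346  ] [0.60957545 0.01183361 0.0173126 ] ((0.6147096157073975, 0.012363863177597523), 0.06136063113808632)
turq (array([ 0.48520123, -0.14245547]), np.float64(0.00893910976723412), 775) [ 0.51126596 -0.1066462   0.12788222]
[[-0.897  0.441 -0.   ]
 [ 0.441  0.897 -0.001]
 [-0.    -0.001 -1.   ]]
```

View pics/crop.png

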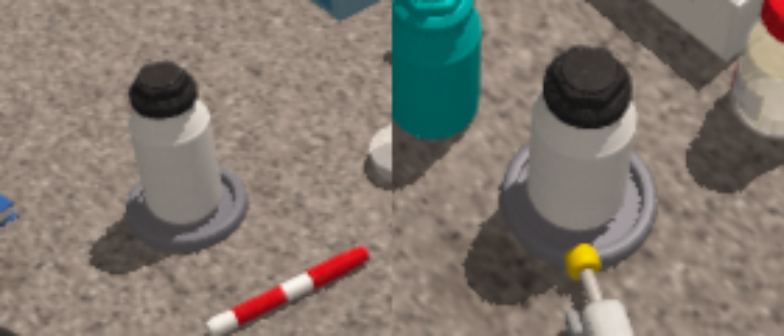

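Both crops show white bottles with black caps standing on grey stands. The poses are L (0.509, 0.2345), R (0.503, -0.2405) and pad (0.609, 0.011). I'll turn the jaws to lie along world x, because the turquoise bottle is beside R in y.

```bash
python3 -m crank '[[[0,0,0],8,0],[[0,0,0],8,0],[[0,0,0],8,0],[[0,0,0],8,0],[[0,0,0],8,0]]' 15; python3 -m crank '[[[0,0,0],8,0],[[0,0,0],8,0],[[0,0,0],7.8,0],[[0,0,0],0,0],[[0,0,0],0,0]]'
cat > st.py <<'E'
from h import *
import sys
s=monitor.observe();R=Ro.from_rotvec(s["ee_rot"]).as_matrix()
print(round(s["clock"],2),s["position"].round(4),s["force"].round(2),s["ft_torque"].round(3),round(s["width"],3),"j7",s["joints"].round(2));print(R.round(3).tolist())
if len(sys.argv)>1:
  t=np.array([float(a) for a in sys.argv[1:4]]); print("tool shift cm",(R.T@(t-s["position"])*100).round(2))
E
python3 st.py .509 .2345 .226
```

```text
clock: 1.2
position: [0.2757, 0.5618, 0.2272]
ee_rot: [-1.722, -2.627, -0.003]
force: [-0.5, -0.6, 0.4]
width: 1.003
clock: 1.7
position: [0.2756, 0.5614, 0.227]
ee_rot: [-2.216, -2.227, -0.001]
force: [0.1, 0.1, -0.3]
width: 0.997
1.7 [0.2756 0.5614 0.227 ] [ 0.12  0.12 -0.27] [ 0.018  0.052 -0.024] 0.997 j7 [-1.39  0.44  0.28  1.59 -0.13  1.13 -1.08]
[[-0.005, 1.0, 0.0], [1.0, 0.005, 0.001], [0.001, 0.0, -1.0]]
tool shift cm [-32.81  23.18   0.08]
```

```bash
python3 -m crank '[[[-3.3,2.3,0],0,0],[[-3.3,2.3,0],0,0],[[-3.3,2.3,0],0,0],[[-3.3,2.3,0],0,0],[[-3.3,2.3,0],0,0]]'; python3 -m crank '[[[-3.3,2.3,0],0,0],[[-3.3,2.3,0],0,0],[[-3.3,2.3,0],0,0],[[-3,2.3,0],0,0],[[-1,1,0],0,0]]';python3 -m crank '[[[0,0,0],0,0],[[0,0,0],0,0]]'; python3 st.py .509 .2345 .072
```

```text
clock: 2.2
position: [0.3917, 0.3948, 0.2271]
ee_rot: [-2.216, -2.226, -0.002]
force: [0.6, 0.3, 0.1]
width: 0.999
clock: 2.7
position: [0.4954, 0.2529, 0.2273]
ee_rot: [2.222, 2.219, 0.001]
force: [-0.1, 0.5, 0.1]
width: 1.004
clock: 2.9
position: [0.4921, 0.2584, 0.2266]
ee_rot: [-2.218, -2.224, -0.0]
force: [0.6, 0.5, -0.1]
width: 1.003
2.9 [0.4921 0.2584 0.2266] [ 0.55  0.46 -0.12] [0.006 0.051 0.002] 1.003 j7 [-0.87  0.33  0.39  1.77 -0.14  1.07 -0.43]
[[-0.003, 1.0, -0.001], [1.0, 0.003, 0.001], [0.001, -0.001, -1.0]]
tool shift cm [-2.41  1.69 15.46]
```

```bash
python3 -m crank '[[[-1.2,0.85,1],0,0],[[-1.2,0.85,2],0,0],[[0,0,2],0,0],[[0,0,0],0,0],[[0,0,0],0,0]]'; python3 st.py .509 .2345 .072; python3 - <<'E'
from h import *
im,W,ok=cloud("wrist"); cv2.imwrite("pics/w1.png",im[...,::-1])
z=W[...,2]; m=ok&(z>.115)&(z<.14)&(np.hypot(W[...,0]-.509,W[...,1]-.2345)<.05)
print(m.sum(),W[m].mean(0) if m.any() else 0, W[m].min(0),W[m].max(0))
im,W,ok=cloud("scene"); cv2.imwrite("pics/s1.png",im[...,::-1])
E
```

```text
clock: 3.4
position: [0.5088, 0.2349, 0.1769]
ee_rot: [-2.217, -2.225, 0.001]
force: [0.9, 0.5, 1.2]
width: 0.998
3.4 [0.5088 0.2349 0.1769] [0.95 0.52 1.19] [-0.038  0.077  0.03 ] 0.998 j7 [-0.81  0.39  0.38  1.82 -0.17  0.97 -0.35]
[[-0.004, 1.0, -0.001], [1.0, 0.004, 0.0], [0.0, -0.001, -1.0]]
tool shift cm [-0.04  0.03 10.49]
5190 [0.50930031 0.23862993 0.12703544] [0.48558933 0.21128912 0.1150011 ] [0.53320048 0.25874836 0.13383635]
```

View pics/w1.png

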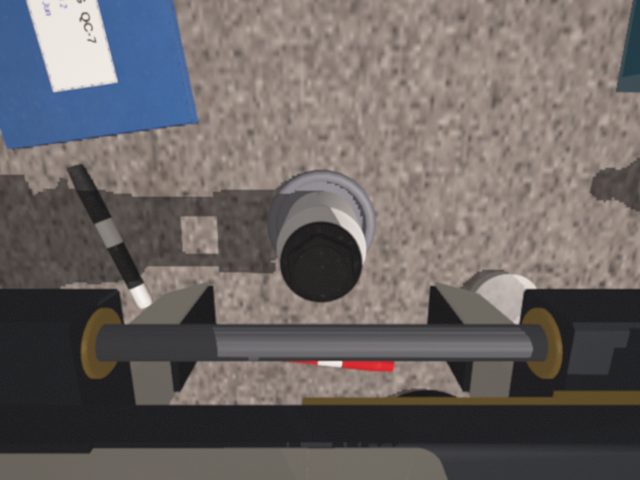

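View pics/s1.png

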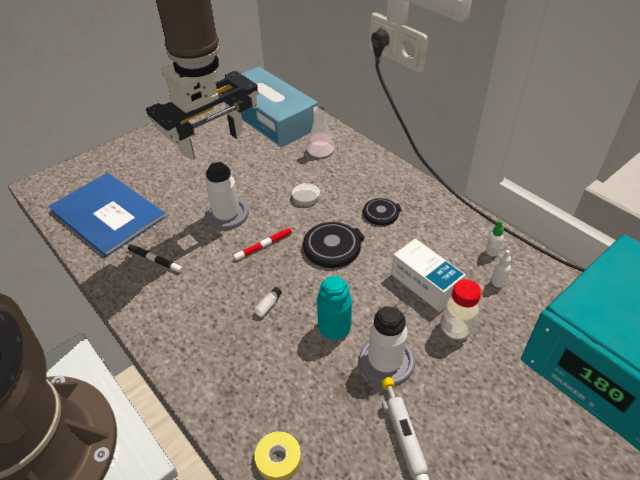

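The wrist picture shows the cap at pixel (322,262), centred between the fingers, and the cap centre measures (0.509, 0.235). I'll go down and grip.

```bash
python3 -m crank '[[[0,0,3],0,0],[[0,0,3],0,0],[[0,0,3],0,0],[[0,0,1.3],0,0],[[0,0,0],0,0]]' 25; python3 -m crank '[[[0,0,0],0,0],[[0,0,0],0,0],[[0,0,0],0,0]]';python3 st.py .509 .2345 .073
```

```text
clock: 4.0
position: [0.509, 0.2332, 0.073]
ee_rot: [-2.22, -2.222, 0.003]
force: [0.5, 0.2, -0.2]
width: 0.998
clock: 4.3
position: [0.5106, 0.2335, 0.0751]
ee_rot: [2.221, 2.222, 0.004]
force: [-0.1, 0.2, 0.9]
width: 1.0
4.3 [0.5106 0.2335 0.0751] [-0.09  0.16  0.89] [-0.062  0.046 -0.013] 1.0 j7 [-0.76  0.52  0.34  1.92 -0.24  0.74 -0.29]
[[-0.0, 1.0, 0.002], [1.0, 0.0, 0.001], [0.001, 0.002, -1.0]]
tool shift cm [ 0.1  -0.17  0.21]
```

```bash
for i in 1 2 3; do python3 -m crank '[[[0,0,0],0,0]]' >/dev/null; python3 st.py|head -1; done; python3 -m crank '[[[0,0,0],0,130],[[0,0,0],0,255],[[0,0,0],0,255],[[0,0,0],0,255],[[0,0,0],0,255]]' 25;python3 -m crank '[[[0,0,0],0,255],[[0,0,0],0,255],[[0,0,0],0,255],[[0,0,0],0,255],[[0,0,0],0,255]]';python3 st.py
```

```text
4.4 [0.5103 0.2333 0.0746] [0.15 0.78 0.82] [0.007 0.04  0.052] 1.0 j7 [-0.76  0.52  0.34  1.92 -0.24  0.74 -0.29]
4.5 [0.51   0.2331 0.0742] [0.43 0.21 0.22] [ 0.015  0.119 -0.002] 0.999 j7 [-0.76  0.52  0.34  1.92 -0.24  0.74 -0.29]
4.6 [0.5099 0.2331 0.0739] [-0.11  0.46  0.15] [-0.025  0.051 -0.069] 1.0 j7 [-0.76  0.52  0.34  1.92 -0.24  0.74 -0.29]
clock: 5.1
position: [0.5095, 0.233, 0.0737]
ee_rot: [-2.221, -2.222, 0.001]
force: [-1.1, 1.2, 2.0]
width: 0.63
clock: 5.6
position: [0.5095, 0.233, 0.0737]
ee_rot: [-2.221, -2.222, 0.001]
force: [-3.1, -0.0, 1.2]
width: 0.633
5.6 [0.5095 0.233  0.0737] [-3.06 -0.    1.2 ] [-0.046  0.691  0.018] 0.633 j7 [-0.76  0.52  0.34  1.92 -0.24  0.74 -0.29]
[[-0.0, 1.0, -0.001], [1.0, 0.0, -0.0], [-0.0, -0.001, -1.0]]
```

Gripped at 0.633 × 92 = 58 mm. I'll lift 8 cm and weigh it.

```bash
python3 -m crank '[[[0,0,-1],0,255],[[0,0,-2],0,255],[[0,0,-2],0,255],[[0,0,-2],0,255],[[0,0,-1],0,255]]';python3 -m crank '[[[0,0,0],0,255],[[0,0,0],0,255],[[0,0,0],0,255],[[0,0,0],0,255],[[0,0,0],0,255]]'; for i in 1 2 3 4; do python3 -m crank '[[[0,0,0],0,255]]' >/dev/null; python3 st.py|head -1; done
python3 - <<'E'
from h import *
im,W,ok=cloud("scene"); cv2.imwrite("pics/s2.png",im[60:260,100:360,::-1].repeat(2,0).repeat(2,1))
E
```

```text
clock: 6.1
position: [0.5109, 0.2332, 0.1558]
ee_rot: [2.221, 2.221, 0.004]
force: [-0.8, 1.0, -3.4]
width: 0.633
clock: 6.6
position: [0.5095, 0.2328, 0.1531]
ee_rot: [-2.221, -2.222, 0.002]
force: [0.4, 0.3, -4.0]
width: 0.634
6.7 [0.5097 0.2329 0.1534] [ 0.29  0.88 -3.7 ] [-0.025  0.067  0.01 ] 0.637 j7 [-0.8   0.42  0.38  1.85 -0.19  0.92 -0.34]
6.8 [0.5098 0.233  0.1536] [-0.56  0.86 -3.68] [ 0.022  0.097 -0.08 ] 0.626 j7 [-0.8   0.42  0.38  1.85 -0.19  0.92 -0.34]
6.9 [0.5098 0.233  0.1537] [-0.27 -0.08 -2.87] [ 0.005  0.087 -0.034] 0.633 j7 [-0.8   0.42  0.38  1.85 -0.19  0.92 -0.34]
7.0 [0.5099 0.233  0.1538] [ 0.37  0.28 -4.05] [-0.027  0.071 -0.005] 0.633 j7 [-0.8   0.41  0.38  1.85 -0.19  0.92 -0.34]
```

View pics/s2.png

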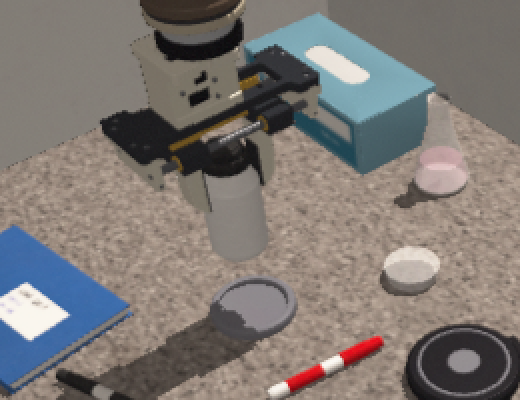

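The picture shows the L bottle upright in the fingers, clear of its stand at (253,305). It weighs about 3.8 N, so it's probably the heavier. With the stand uncovered I'll measure its centre, then put the bottle back.

```bash
python3 - <<'E'
from h import *
for c in ["scene","top"]:
    im,W,ok=cloud(c); z=W[...,2]
    m=ok&(np.hypot(W[...,0]-.509,W[...,1]-.2335)<.06)&(z>.0095)&(z<.016)
    print(c,fit(W[m],.0415),[tuple(np.round(x,4)) for x in (W[m].min(0),W[m].max(0))])
    m=ok&(np.hypot(W[...,0]-.51,W[...,1]-.2335)<.06)&(z>.09)&(z<.14)
    if m.sum()>20: print(' bottle',fit(W[m],.029))
E
python3 -m crank '[[[0,0,2],0,255],[[0,0,2],0,255],[[0,0,1.5],0,255],[[0,0,1],0,255],[[0,0,0],0,255]]';python3 -m crank '[[[0,0,0],0,255],[[0,0,0],0,255],[[0,0,0],0,255]]'; python3 st.py
```

```text
scene (array([0.50904009, 0.23220465]), np.float64(0.0034824432788616065), 395) [(np.float64(0.4647), np.float64(0.1862), np.float64(0.0095)), (np.float64(0.5538), np.float64(0.2794), np.float64(0.0159))]
 bottle (array([0.51088085, 0.235825  ]), np.float64(0.0010499851335404788), 544)
top (array([0.50776474, 0.23259708]), np.float64(0.0020692925807612437), 207) [(np.float64(0.4644), np.float64(0.1867), np.float64(0.0095)), (np.float64(0.5508), np.float64(0.2537), np.float64(0.0158))]
 bottle (array([0.50895718, 0.23392646]), np.float64(0.0002710924942948794), 158)
clock: 7.65
position: [0.5091, 0.2327, 0.0876]
ee_rot: [-2.221, -2.222, 0.003]
force: [0.7, 1.3, -2.9]
width: 0.635
clock: 7.95
position: [0.5103, 0.2333, 0.0895]
ee_rot: [2.221, 2.222, 0.002]
force: [0.4, 0.8, -4.4]
width: 0.631
7.95 [0.5103 0.2333 0.0895] [ 0.4   0.77 -4.43] [-0.052  0.096  0.06 ] 0.631 j7 [-0.77  0.5   0.35  1.91 -0.23  0.78 -0.3 ]
[[-0.0, 1.0, 0.001], [1.0, 0.0, 0.001], [0.001, 0.001, -1.0]]
```

```bash
python3 -m crank '[[[0,0,0.5],0,255],[[0,0,0.5],0,255],[[0,0,0.4],0,255],[[0,0,0],0,255],[[0,0,0],0,255]]'; python3 st.py; python3 -m crank '[[[0,0,0.15],0,255],[[0,0,0],0,255],[[0,0,0],0,255]]'; python3 st.py|head -1
```

```text
clock: 8.45
position: [0.5097, 0.2329, 0.0745]
ee_rot: [-2.221, -2.222, 0.001]
force: [0.4, 0.9, -3.1]
width: 0.634
8.45 [0.5097 0.2329 0.0745] [ 0.35  0.92 -3.07] [0.004 0.04  0.014] 0.634 j7 [-0.77  0.52  0.34  1.92 -0.24  0.75 -0.29]
[[-0.0, 1.0, -0.0], [1.0, 0.0, -0.0], [-0.0, -0.0, -1.0]]
clock: 8.75
position: [0.51, 0.2331, 0.0736]
ee_rot: [-2.221, -2.222, -0.001]
force: [-2.1, 0.1, 2.2]
width: 0.633
8.75 [0.51   0.2331 0.0736] [-2.07  0.11  2.22] [-0.079  0.375  0.012] 0.633 j7 [-0.77  0.52  0.34  1.92 -0.25  0.74 -0.29]
```

It's on the seat. I'll open the jaws, retract, and move to R.

```bash
python3 -m crank '[[[0,0,0],0,200],[[0,0,0],0,100],[[0,0,0],0,0],[[0,0,0],0,0],[[0,0,0],0,0]]';python3 -m crank '[[[0,0,0],0,0],[[0,0,0],0,0],[[0,0,0],0,0],[[0,0,0],0,0]]'; python3 st.py|head -1;python3 -m crank '[[[0,0,-2],0,0],[[0,0,-4],0,0],[[0,0,-4],0,0],[[0,0,-3],0,0],[[0,0,-2],0,0]]';python3 -m crank '[[[0,0,0],0,0],[[0,0,0],0,0]]'; python3 - <<'E'
from h import *
for c in ["scene","top"]:
    im,W,ok=cloud(c); z=W[...,2]
    m=ok&(np.hypot(W[...,0]-.509,W[...,1]-.2335)<.06)&(z>.025)&(z<.095)
    print(c,fit(W[m],.029)); cv2.imwrite(f"pics/{c}3.png",im[...,::-1])
E
python3 st.py .503 -.2405 .22
```

```text
clock: 9.25
position: [0.51, 0.233, 0.0732]
ee_rot: [2.221, 2.222, 0.0]
force: [-0.1, -0.4, 0.4]
width: 0.848
clock: 9.65
position: [0.5098, 0.233, 0.0732]
ee_rot: [2.221, 2.222, 0.0]
force: [-0.4, 0.1, 0.7]
width: 0.998
9.65 [0.5098 0.233  0.0732] [-0.4   0.08  0.71] [-0.034  0.065  0.021] 0.998 j7 [-0.77  0.52  0.34  1.92 -0.25  0.74 -0.29]
clock: 10.15
position: [0.5106, 0.2332, 0.2258]
ee_rot: [2.221, 2.221, 0.005]
force: [-0.2, 0.6, 0.1]
width: 1.003
clock: 10.35
position: [0.5098, 0.2331, 0.2232]
ee_rot: [-2.221, -2.222, -0.001]
force: [-0.0, 0.7, -0.2]
width: 0.998
scene (array([0.51066293, 0.23583091]), np.float64(0.0010625678928846884), 773)
top (array([0.50879275, 0.23451846]), np.float64(0.0009966107279932761), 339)
10.45 [0.5091 0.2328 0.2221] [-0.83 -0.05 -0.59] [0.034 0.03  0.019] 1.002 j7 [-0.83  0.34  0.41  1.76 -0.15  1.07 -0.37]
[[-0.0, 1.0, -0.002], [1.0, 0.0, -0.001], [-0.001, -0.002, -1.0]]
tool shift cm [-47.33  -0.64   0.25]
```

View pics/scene3.png

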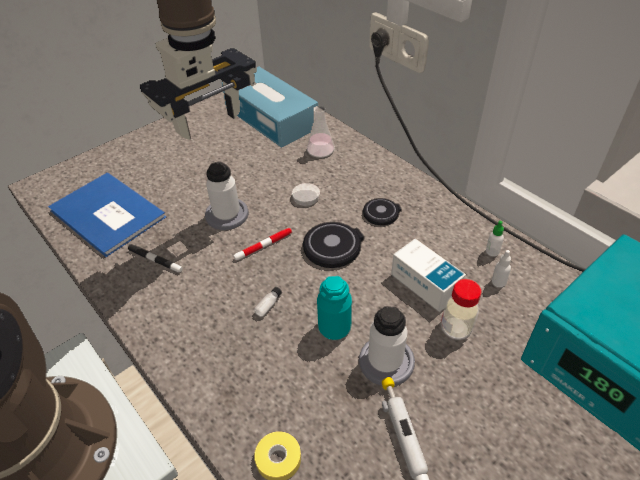

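L stands upright back on its stand at (228,205), with its position essentially unchanged. Next is R.

```bash
python3 -m crank '[[[-3,0,0],0,0],[[-4,0,0],0,0],[[-4,0,0],0,0],[[-4,0,0],0,0],[[-4,0,0],0,0]]';python3 -m crank '[[[-4,-0.1,0],0,0],[[-4,-0.1,0],0,0],[[-4,-0.1,0],0,0],[[-4,-0.1,0],0,0],[[-4,-0.1,0],0,0]]';python3 -m crank '[[[-4,0,0],0,0],[[-3,0,0],0,0],[[-1,0,0],0,0],[[0,0,0],0,0],[[0,0,0],0,0]]';python3 st.py .503 -.2405 .17
```

```text
clock: 10.95
position: [0.509, 0.0414, 0.2221]
ee_rot: [-2.22, -2.221, 0.003]
force: [1.3, -0.3, 0.1]
width: 1.003
clock: 11.45
position: [0.5041, -0.1584, 0.2221]
ee_rot: [-2.22, -2.221, 0.002]
force: [0.7, 1.3, -0.1]
width: 1.003
clock: 11.95
position: [0.505, -0.2354, 0.2224]
ee_rot: [-2.219, -2.222, 0.0]
force: [0.0, 0.4, 0.6]
width: 1.0
11.95 [ 0.505  -0.2354  0.2224] [0.03 0.4  0.65] [0.043 0.036 0.048] 1.0 j7 [-0.09  0.36  0.58  1.78 -0.22  1.07  0.57]
[[-0.001, 1.0, -0.001], [1.0, 0.001, 0.001], [0.001, -0.001, -1.0]]
tool shift cm [-0.52 -0.19  5.24]
```

```bash
python3 -m crank '[[[-0.5,-0.2,1],0,0],[[0,0,2],0,0],[[0,0,2],0,0],[[0,0,0],0,0],[[0,0,0],0,0]]';python3 st.py .503 -.2405 .0735; python3 - <<'E'
from h import *
im,W,ok=cloud("wrist"); cv2.imwrite("pics/w4.png",im[...,::-1])
z=W[...,2]; m=ok&(z>.115)&(z<.14)&(np.hypot(W[...,0]-.503,W[...,1]+.2405)<.045)
print(m.sum(),W[m].min(0),W[m].max(0),(W[m].min(0)+W[m].max(0))/2)
E
```

```text
clock: 12.45
position: [0.5029, -0.2412, 0.173]
ee_rot: [-2.219, -2.222, 0.001]
force: [0.6, -0.2, 1.6]
width: 0.997
12.45 [ 0.5029 -0.2412  0.173 ] [ 0.63 -0.17  1.55] [ 0.019  0.036 -0.007] 0.997 j7 [-0.06  0.41  0.56  1.84 -0.26  0.97  0.62]
[[-0.002, 1.0, -0.001], [1.0, 0.002, 0.0], [0.0, -0.001, -1.0]]
tool shift cm [0.07 0.02 9.95]
5363 [ 0.47947816 -0.26425185  0.1150137 ] [ 0.52676123 -0.21627892  0.13362223] [ 0.50311969 -0.24026539  0.12431797]
```

View pics/w4.png

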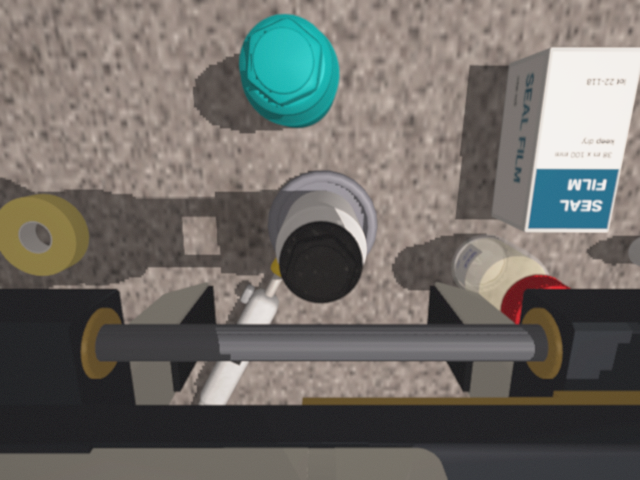

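The cap is at pixel (320,262), centred as before, and the red bottle at (530,290) clears the finger by about 3 cm. I'll go down and grip.

```bash
python3 -m crank '[[[0,0,3],0,0],[[0,0,3],0,0],[[0,0,2.5],0,0],[[0,0,1.4],0,0],[[0,0,0],0,0]]' 25; python3 -m crank '[[[0,0,0],0,0],[[0,0,0],0,0],[[0,0,0],0,100],[[0,0,0],0,180],[[0,0,0],0,255]]';python3 -m crank '[[[0,0,0],0,255],[[0,0,0],0,255],[[0,0,0],0,255],[[0,0,0],0,255],[[0,0,0],0,255]]';python3 st.py
```

```text
clock: 13.0
position: [0.5026, -0.2416, 0.0734]
ee_rot: [-2.22, -2.221, 0.001]
force: [-0.1, 0.4, 0.3]
width: 1.003
clock: 13.5
position: [0.5032, -0.242, 0.0746]
ee_rot: [2.221, 2.222, 0.001]
force: [0.1, 0.6, 0.4]
width: 0.786
clock: 14.0
position: [0.503, -0.242, 0.0743]
ee_rot: [2.221, 2.222, 0.0]
force: [-0.1, 0.9, 2.5]
width: 0.631
14.0 [ 0.503  -0.242   0.0743] [-0.1   0.89  2.47] [0.017 0.244 0.048] 0.631 j7 [ 0.01  0.54  0.49  1.93 -0.36  0.76  0.7 ]
[[-0.0, 1.0, 0.0], [1.0, 0.0, 0.0], [0.0, 0.0, -1.0]]
```

```bash
python3 -m crank '[[[0,0,-1],0,255],[[0,0,-2],0,255],[[0,0,-2],0,255],[[0,0,-2],0,255],[[0,0,-1],0,255]]';python3 -m crank '[[[0,0,0],0,255],[[0,0,0],0,255],[[0,0,0],0,255],[[0,0,0],0,255],[[0,0,0],0,255]]'; for i in 1 2 3 4; do python3 -m crank '[[[0,0,0],0,255]]' >/dev/null; python3 st.py|head -1; done
python3 - <<'E'
from h import *
im,W,ok=cloud("scene"); cv2.imwrite("pics/s5.png",im[200:440,260:560,::-1].repeat(2,0).repeat(2,1))
E
```

```text
clock: 14.5
position: [0.5036, -0.2424, 0.1562]
ee_rot: [2.22, 2.22, 0.002]
force: [0.3, 0.7, -0.5]
width: 0.63
clock: 15.0
position: [0.5027, -0.2419, 0.1536]
ee_rot: [-2.22, -2.221, 0.001]
force: [-0.3, 0.7, -0.9]
width: 0.629
15.1 [ 0.5028 -0.242   0.1539] [-0.01  0.99 -1.47] [-0.027  0.058  0.021] 0.627 j7 [-0.05  0.43  0.55  1.86 -0.28  0.92  0.63]
15.2 [ 0.5029 -0.242   0.1541] [ 0.52  0.84 -1.44] [0.005 0.044 0.019] 0.631 j7 [-0.05  0.43  0.55  1.86 -0.28  0.92  0.63]
15.3 [ 0.503  -0.242   0.1542] [ 0.4  0.5 -0.6] [-0.021  0.049  0.051] 0.63 j7 [-0.05  0.43  0.55  1.86 -0.28  0.92  0.63]
15.4 [ 0.503  -0.242   0.1542] [-0.91  0.69 -0.97] [-0.013  0.059  0.004] 0.629 j7 [-0.05  0.43  0.55  1.86 -0.28  0.92  0.63]
```

View pics/s5.png

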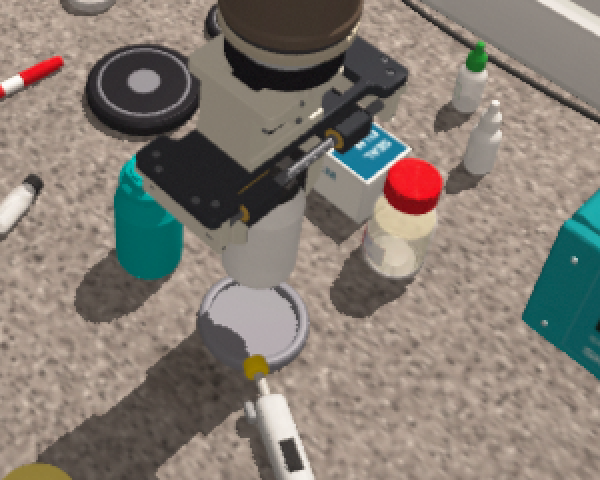

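R is in the fingers, upright and clear of its stand (255,325), and weighs about 1.1 N against L's 3.8 N. So L is the heavier, and R goes back.

```bash
python3 -m crank '[[[0,0,2],0,255],[[0,0,2],0,255],[[0,0,1.5],0,255],[[0,0,1],0,255],[[0,0,0],0,255]]';python3 -m crank '[[[0,0,0.5],0,255],[[0,0,0.5],0,255],[[0,0,0.4],0,255],[[0,0,0],0,255],[[0,0,0],0,255]]'; python3 st.py; python3 -m crank '[[[0,0,0.15],0,255],[[0,0,0],0,255],[[0,0,0],0,255]]'; python3 st.py|head -1
```

```text
clock: 15.95
position: [0.5023, -0.2417, 0.0882]
ee_rot: [-2.22, -2.221, 0.001]
force: [-0.3, 0.9, -1.9]
width: 0.631
clock: 16.45
position: [0.5031, -0.242, 0.0753]
ee_rot: [2.221, 2.222, 0.0]
force: [0.2, -0.2, -1.0]
width: 0.63
16.45 [ 0.5031 -0.242   0.0753] [ 0.22 -0.2  -1.02] [-0.031  0.044  0.027] 0.63 j7 [ 0.    0.54  0.49  1.93 -0.36  0.76  0.7 ]
[[-0.0, 1.0, 0.0], [1.0, 0.0, 0.0], [0.0, 0.0, -1.0]]
clock: 16.75
position: [0.5033, -0.2422, 0.0742]
ee_rot: [2.221, 2.221, 0.001]
force: [-1.9, 0.1, 5.9]
width: 0.63
16.75 [ 0.5033 -0.2422  0.0742] [-1.85  0.11  5.94] [ 0.05   0.273 -0.051] 0.63 j7 [ 0.    0.54  0.49  1.93 -0.36  0.76  0.7 ]
```

```bash
python3 -m crank '[[[0,0,0],0,200],[[0,0,0],0,100],[[0,0,0],0,0],[[0,0,0],0,0],[[0,0,0],0,0]]';python3 -m crank '[[[0,0,0],0,0],[[0,0,0],0,0],[[0,0,0],0,0],[[0,0,0],0,0]]'; python3 -m crank '[[[0,0,-2],0,0],[[0,0,-4],0,0],[[0,0,-4],0,0],[[0,0,-3],0,0],[[0,0,-2],0,0]]';python3 -m crank '[[[0,0,0],0,0],[[0,0,0],0,0],[[0,0,0],0,0]]'; python3 - <<'E'
from h import *
for c in ["scene","top"]:
    im,W,ok=cloud(c); z=W[...,2]
    m=ok&(np.hypot(W[...,0]-.503,W[...,1]+.2405)<.06)&(z>.025)&(z<.095)
    print(c,fit(W[m],.029)); cv2.imwrite(f"pics/{c}6.png",im[...,::-1])
E
python3 st.py .509 .2335 .22
```

```text
clock: 17.25
position: [0.503, -0.2419, 0.0736]
ee_rot: [-2.221, -2.222, -0.0]
force: [-0.3, 0.9, -0.2]
width: 0.839
clock: 17.65
position: [0.503, -0.242, 0.0737]
ee_rot: [-2.221, -2.222, 0.0]
force: [-0.4, 1.2, -0.3]
width: 1.001
clock: 18.15
position: [0.5036, -0.2425, 0.2262]
ee_rot: [2.22, 2.22, 0.002]
force: [0.3, 1.1, 0.4]
width: 0.998
clock: 18.45
position: [0.5024, -0.2416, 0.2226]
ee_rot: [-2.22, -2.221, 0.001]
force: [0.0, 0.7, -0.2]
width: 0.999
scene (array([ 0.50488739, -0.23917432]), np.float64(0.0008548038047288957), 992)
top (array([ 0.50254554, -0.24172627]), np.float64(0.0010167388772424), 321)
18.55 [ 0.5024 -0.2417  0.2226] [-0.36  0.37 -0.3 ] [0.038 0.075 0.012] 1.0 j7 [-0.08  0.36  0.59  1.78 -0.22  1.07  0.58]
[[-0.0, 1.0, -0.002], [1.0, 0.0, 0.001], [0.001, -0.002, -1.0]]
tool shift cm [47.52  0.68  0.29]
```

View pics/scene6.png

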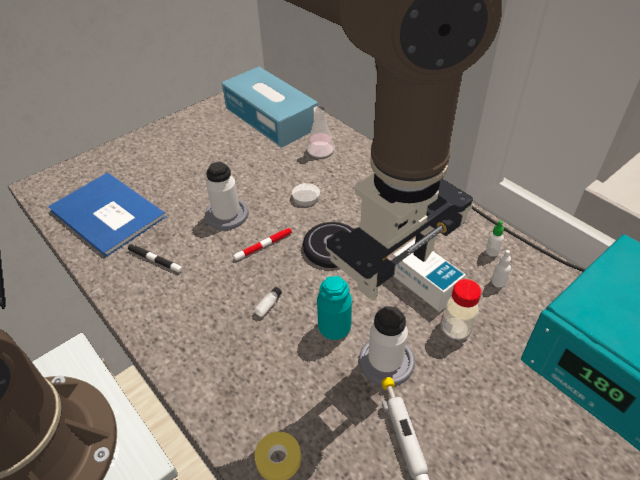

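R stands upright on its stand at (387,360), within 0.5 mm of where it was, and L stands on its own. I'll go back for L.

```bash
python3 -m crank '[[[3,0,0],0,0],[[4,0,0],0,0],[[4,0,0],0,0],[[4,0,0],0,0],[[4,0,0],0,0]]';python3 -m crank '[[[4,0.1,0],0,0],[[4,0.1,0],0,0],[[4,0.1,0],0,0],[[4,0.1,0],0,0],[[4,0.1,0],0,0]]';python3 -m crank '[[[4,0,0],0,0],[[3,0,0],0,0],[[1,0,0],0,0],[[0,0,0],0,0],[[0,0,0],0,0]]';python3 st.py .5095 .2335 .173
```

```text
clock: 19.05
position: [0.5024, -0.0505, 0.2231]
ee_rot: [-2.221, -2.221, 0.001]
force: [1.0, 0.5, 0.2]
width: 1.001
clock: 19.55
position: [0.5073, 0.1495, 0.2231]
ee_rot: [-2.221, -2.222, 0.002]
force: [1.9, -0.7, 0.2]
width: 0.997
clock: 20.05
position: [0.5079, 0.2265, 0.2233]
ee_rot: [2.222, 2.22, -0.002]
force: [0.1, 0.4, -0.1]
width: 1.0
20.05 [0.5079 0.2265 0.2233] [ 0.12  0.43 -0.15] [-0.025  0.07   0.001] 1.0 j7 [-0.83  0.34  0.42  1.77 -0.15  1.07 -0.36]
[[0.001, 1.0, -0.001], [1.0, -0.001, -0.001], [-0.001, -0.001, -1.0]]
tool shift cm [0.71 0.17 5.03]
```

```bash
python3 -m crank '[[[0.7,0.2,1],0,0],[[0,0,2],0,0],[[0,0,2],0,0],[[0,0,0],0,0],[[0,0,0],0,0]]';python3 st.py .5095 .2335 .0735|tail -1; python3 -m crank '[[[0,0,3],0,0],[[0,0,3],0,0],[[0,0,2.5],0,0],[[0,0,1.3],0,0],[[0,0,0],0,0]]' 30; python3 -m crank '[[[0,0,0],0,0],[[0,0,0],0,0],[[0,0,0],0,100],[[0,0,0],0,180],[[0,0,0],0,255]]';python3 -m crank '[[[0,0,0],0,255],[[0,0,0],0,255],[[0,0,0],0,255],[[0,0,0],0,255],[[0,0,0],0,255]]';python3 st.py
```

```text
clock: 20.55
position: [0.5099, 0.2342, 0.1736]
ee_rot: [2.223, 2.22, -0.001]
force: [-0.0, -0.0, 0.8]
width: 1.001
tool shift cm [-0.06 -0.04 10.01]
clock: 21.05
position: [0.5095, 0.2346, 0.0751]
ee_rot: [-2.221, -2.221, 0.003]
force: [0.3, 1.7, 0.4]
width: 0.998
clock: 21.55
position: [0.51, 0.2352, 0.0762]
ee_rot: [2.221, 2.222, 0.001]
force: [0.1, 1.0, -0.7]
width: 0.79
clock: 22.05
position: [0.5096, 0.235, 0.0758]
ee_rot: [-2.221, -2.222, 0.0]
force: [-2.1, 0.7, 3.3]
width: 0.631
22.05 [0.5096 0.235  0.0758] [-2.15  0.68  3.31] [-0.033  0.538  0.011] 0.631 j7 [-0.78  0.52  0.35  1.92 -0.25  0.75 -0.28]
[[-0.0, 1.0, -0.0], [1.0, 0.0, 0.0], [0.0, -0.0, -1.0]]
```

```bash
python3 -m crank '[[[0,0,-1],0,255],[[0,0,-2],0,255],[[0,0,-3],0,255],[[0,0,-3],0,255],[[0,0,-1],0,255]]';python3 -m crank '[[[0,0,0],0,255],[[0,0,0],0,255],[[0,0,0],0,255]]'; python3 st.py .609 .011 .175
```

```text
clock: 22.55
position: [0.5113, 0.2353, 0.1787]
ee_rot: [2.221, 2.221, 0.007]
force: [1.4, 1.0, -3.8]
width: 0.628
clock: 22.85
position: [0.5088, 0.2346, 0.1741]
ee_rot: [-2.22, -2.222, 0.004]
force: [-0.2, 1.0, -3.7]
width: 0.631
22.85 [0.5088 0.2346 0.1741] [-0.17  0.99 -3.74] [ 0.02   0.054 -0.016] 0.631 j7 [-0.83  0.39  0.41  1.82 -0.19  0.96 -0.34]
[[-0.0, 1.0, -0.002], [1.0, 0.0, -0.001], [-0.001, -0.002, -1.0]]
tool shift cm [-22.37  10.    -0.08]
```

```bash
python3 -m crank '[[[-1.3,0.6,0],0,255],[[-2.2,1,0],0,255],[[-2.2,1,0],0,255],[[-2.2,1,0],0,255],[[-2.2,1,0],0,255]]';python3 -m crank '[[[-2.2,1,0],0,255],[[-2.2,1,0],0,255],[[-2.2,1,0],0,255],[[-2.2,1,0],0,255],[[-2.2,0.9,0],0,255]]';python3 -m crank '[[[-1.3,0.5,0],0,255],[[0,0,0],0,255],[[0,0,0],0,255],[[0,0,0],0,255]]'; python3 st.py .609 .011 .150
```

```text
clock: 23.35
position: [0.5559, 0.1321, 0.1747]
ee_rot: [-2.221, -2.221, 0.003]
force: [0.2, 0.9, -3.7]
width: 0.628
clock: 23.85
position: [0.6049, 0.0221, 0.1746]
ee_rot: [-2.221, -2.221, 0.002]
force: [-0.3, 1.0, -4.1]
width: 0.631
clock: 24.25
position: [0.6094, 0.0128, 0.1754]
ee_rot: [-2.218, -2.223, -0.0]
force: [-0.2, 1.7, -4.4]
width: 0.63
24.25 [0.6094 0.0128 0.1754] [-0.19  1.66 -4.37] [ 0.072  0.014 -0.033] 0.63 j7 [-0.41  0.48  0.44  1.7  -0.23  1.02  0.11]
[[-0.002, 1.0, -0.001], [1.0, 0.002, 0.001], [0.001, -0.001, -1.0]]
tool shift cm [-0.18 -0.04  2.54]
```

```bash
python3 -m crank '[[[-0.2,0,1],0,255],[[0,0,1],0,255],[[0,0,0.5],0,255],[[0,0,0],0,255],[[0,0,0],0,255]]';python3 -m crank '[[[0,0,0],0,255],[[0,0,0],0,255],[[0,0,0],0,255],[[0,0,0],0,255],[[0,0,0],0,255]]'; python3 st.py; python3 - <<'E'
from h import *
for c in ["scene","top"]:
    im,W,ok=cloud(c); z=W[...,2]; hsv=cv2.cvtColor(im,cv2.COLOR_RGB2HSV)
    D=np.hypot(W[...,0]-.609,W[...,1]-.011)
    m=ok&(D<.045)&(z>.06)&(z<.14)&(hsv[...,1]<60)&(hsv[...,2]>110)
    if m.sum()>20: print(c,fit(W[m],.029),'zmin',np.percentile(z[m],[0,2]))
    m=ok&(np.hypot(W[...,0]-.503,W[...,1]+.2405)<.06)&(z>.025)&(z<.095)
    print(c,'R',fit(W[m],.029) if m.sum()>10 else None)
    m=ok&(D<.075)&(abs(z-.018)<.005); print('pad',W[m].min(0),W[m].max(0))
    cv2.imwrite(f"pics/{c}7.png",im[...,::-1])
E
```

```text
clock: 24.75
position: [0.6099, 0.0091, 0.1506]
ee_rot: [-2.221, -2.222, 0.0]
force: [0.3, 1.2, -3.4]
width: 0.635
clock: 25.25
position: [0.61, 0.0091, 0.1508]
ee_rot: [2.221, 2.222, 0.0]
force: [-0.4, 0.8, -4.3]
width: 0.631
25.25 [0.61   0.0091 0.1508] [-0.44  0.82 -4.28] [-0.016  0.06  -0.012] 0.631 j7 [-0.4   0.5   0.43  1.73 -0.25  0.97  0.13]
[[-0.0, 1.0, 0.0], [1.0, 0.0, 0.0], [0.0, 0.0, -1.0]]
scene (array([0.61156   , 0.00987139]), np.float64(0.0008519787508015652), 616) zmin [0.08493041 0.08980495]
scene R (array([ 0.50490677, -0.23918625]), np.float64(0.0008287139656165745), 982)
pad [ 0.55495935 -0.04352196  0.0130042 ] [0.67777614 0.07044228 0.02299877]
top R (array([ 0.50264731, -0.24160077]), np.float64(0.0008573799270315618), 316)Traceback (most recent call last):
  File "<stdin>", line 9, in <module>
    return umr_minimum(a, axis, None, out, keepdims, initial, where)
ValueError: zero-size array to reduction operation minimum which has no identity
```

View pics/scene7.png

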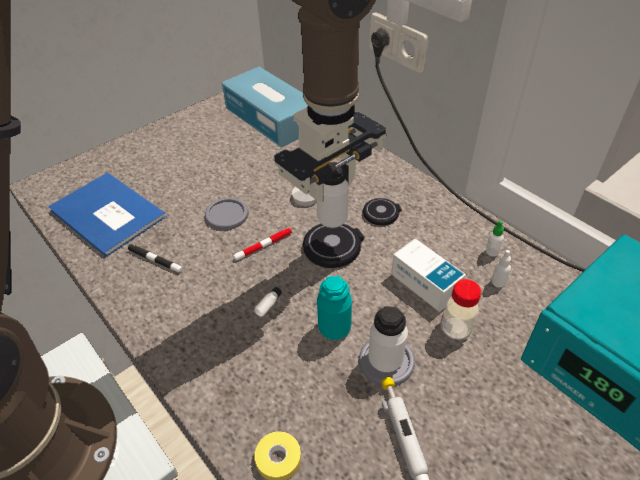

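The scene picture shows the heavy bottle upright at (332,205) over the pad (333,244). Its foot is at about z = 0.081, so about 6.3 cm above the pad's face, and its centre is within about 3 mm of the pad's. The light bottle stands on its stand at (387,355) and nothing else has moved. I'll hand the job in.

```bash
python3 -c "
from cell import workorder
print(workorder.sign_off())"
```

```text
the job is handed in; nothing more can be done
None
```

The heavier bottle is being held over the tag reader, the lighter one is back on its own stand, and the job was handed in at about 25 s.

- **Weighing:** I lifted each bottle about 8 cm and put it back. The left one (y = +0.23) read about 3.8 N and the right one (y = −0.24) about 1.1 N, so the left is the heavier.
- **Heavier bottle, last check:** it is upright and still, with the wrist force steady at about 4 N. Its centre is about 3 mm from the pad's centre, and its foot is about 6.3 cm above the pad's face. The foot height is worked out from the arm pose; the lowest visible point on the bottle measured z = 0.085.
- **Lighter bottle, last check:** it stands released on its stand, within about 0.5 mm of where it started.
- **Everything else:** nothing looks moved in the scene picture.
- **Checks that failed or disagreed:** the top camera showed nothing of the pad under the gripper, so that script stopped with an error. The pad and held-bottle checks at the end therefore rest on the scene camera alone. The two cameras differ by 2–3 mm on positions.

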